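# Stroke the flip-top sample tubs shut

## Task

Run the fingertips along the curved row of four open flip-top sample tubs and push each lid over until it lies shut, in order: start at the end tub whose hinge is at the very end of the row, so that every lid tips over towards the next tub. Only stroke the lids gently: do not lift the rack or push it out of place, do not press hard on it, and leave the other glassware and the pen where they are.

Things in the scene. Friction and masses are not known exactly. Their poses are not given: they have to be found in the camera images.
- rack: Loose grey rack, about 0.9 kg: a plate 250 x 120 x 10 mm (x -125 to 125, y -75 to 45) carrying four amber flip-top tubs with white lids, 37 mm across, tops 50 mm above the bench, in a row on an arc of 190 mm radius about (0, -180) mm. Origin at bench height under the row's middle; x along the row from tub 1 to tub 4, y to the row's outer (convex) side, z up. Any yaw is possible.
- lid1 (a joint): Hinge angle of the lid of tub 1, rad: 0 = shut, flat on the tub; 1.57 = upright; 2.0 = open to its stop, leaning back. Stiff hinge: the lid stays where it is left (about 0.016 N m moves it).
- hinge1 (a point): Hinge of lid 1, on its tub's rim 50 mm above the bench, on the side towards the free end of the row, at rack x, y = (-103.7, -19.3) mm; tub centre at (-84, -9.6). Fixed to the rack, axes parallel to the rack's. Shut, the lid points from the hinge on to tub 2, at +26.25 degrees from rack x (anticlockwise from above).
- tab1 (a point): Outer end of the thumb tab (13 mm wide) of lid 1, 46 mm from its hinge; moves with the lid. The lid is a white disc 40 mm across, 4 mm thick; when shut its top lies 54.5 mm above the bench.
- lid2 (a joint): Hinge angle of the lid of tub 2, rad: 0 = shut, flat on the tub; 1.57 = upright; 2.0 = open to its stop, leaning back. Stiff hinge: the lid stays where it is left (about 0.016 N m moves it).
- hinge2 (a point): Hinge of lid 2, on its tub's rim 50 mm above the bench, on the side towards tub 1, at rack x, y = (-50.6, 4.5) mm; tub centre at (-28.9, 7.8). Fixed to the rack, axes parallel to the rack's. Shut, the lid points from the hinge on to tub 3, at +8.75 degrees from rack x (anticlockwise from above).
- tab2 (a point): Outer end of the thumb tab (13 mm wide) of lid 2, 46 mm from its hinge; moves with the lid. The lid is a white disc 40 mm across, 4 mm thick; when shut its top lies 54.5 mm above the bench.
- lid3 (a joint): Hinge angle of the lid of tub 3, rad: 0 = shut, flat on the tub; 1.57 = upright; 2.0 = open to its stop, leaning back. Stiff hinge: the lid stays where it is left (about 0.016 N m moves it).
- hinge3 (a point): Hinge of lid 3, on its tub's rim 50 mm above the bench, on the side towards tub 2, at rack x, y = (7.2, 11.1) mm; tub centre at (28.9, 7.8). Fixed to the rack, axes parallel to the rack's. Shut, the lid points from the hinge on to tub 4, at -8.75 degrees from rack x (anticlockwise from above).
- tab3 (a point): Outer end of the thumb tab (13 mm wide) of lid 3, 46 mm from its hinge; moves with the lid. The lid is a white disc 40 mm across, 4 mm thick; when shut its top lies 54.5 mm above the bench.
- lid4 (a joint): Hinge angle of the lid of tub 4, rad: 0 = shut, flat on the tub; 1.57 = upright; 2.0 = open to its stop, leaning back. Stiff hinge: the lid stays where it is left (about 0.016 N m moves it).
- hinge4 (a point): Hinge of lid 4, on its tub's rim 50 mm above the bench, on the side towards tub 3, at rack x, y = (64.3, 0.1) mm; tub centre at (84, -9.6). Fixed to the rack, axes parallel to the rack's. Shut, the lid points from the hinge off the end of the row, at -26.25 degrees from rack x (anticlockwise from above).
- tab4 (a point): Outer end of the thumb tab (13 mm wide) of lid 4, 46 mm from its hinge; moves with the lid. The lid is a white disc 40 mm across, 4 mm thick; when shut its top lies 54.5 mm above the bench.
- vial: Bystander, to be left alone: loose capped amber vial, 22 mm across, 38 mm tall, standing on the rack's plate inside the curve; origin under its middle.
- reagent: Bystander, to be left alone: loose amber bottle, 48 mm across, 75 mm tall, near the rack; origin under its middle.
- jar: Bystander, to be left alone: loose glass jar with black cap, 52 mm across, 55 mm tall, near the rack; origin under its middle.
- dish: Bystander, to be left alone: loose shallow glass dish, 84 mm across, 18 mm tall, near the rack; origin under its middle.
- beaker: Bystander, to be left alone: loose glass beaker, 72 mm across, 90 mm tall, to the robot's left; origin under its middle.
- pen: Bystander, to be left alone: loose black pen, 130 mm long, 12 mm thick, lying on the bench to the robot's right; origin under its middle.
- wash_bottle: Bystander, to be left alone: loose white bottle, 64 mm across, 160 mm tall, to the robot's left; origin under its middle.

How it is judged:
On the way, in this order (a step that is already met when the one before it is completed fails the run):
1. lid 1 is shut (value of joint lid1 below 0.15 rad), for 0.05 s.
2. lid 2 is shut (value of joint lid2 below 0.15 rad), for 0.05 s.
3. lid 3 is shut (value of joint lid3 below 0.15 rad), for 0.05 s.
4. lid 4 is shut (value of joint lid4 below 0.15 rad), for 0.05 s.
At the end, for the whole second after the job is handed in: All four lids are shut (each within 0.15 rad of flat), having been shut in order from tub 1 to tub 4; the rack stands flat, at rest and within 20 mm of where it was, and so does every bystander (20 mm) (value of joint each of lid1, lid2, lid3, lid4 below 0.15 rad and distance of each of rack, vial, reagent, jar, dish, beaker, pen, wash_bottle from where it was at the start of the episode below 0.02 m and angle between rack's own z axis and vertical below 0.05 rad and linear speed of rack below 0.02 m/s); the robot touches nothing.
It fails at once if the rack is lifted (by more than 10 mm) (height (world z) of rack above 0.01 m).
It fails at once if the rack is pushed out of place (by more than 20 mm) (distance of rack from where it was at the start of the episode above 0.02 m).
It fails at once if the rack is pressed hard (more than 30 N) (contact force between the fingers and rack above 30 N).
It fails at once if a bystander is moved by more than 20 mm, or lifted (distance of any of vial, reagent, jar, dish, beaker, pen, wash_bottle from where it was at the start of the episode above 0.02 m).
It also fails if it takes over 45 s, if anything falls off the work surface, if the arm or the gripper's body presses on something with over 40 N, if the wrist force passes 120 N, or if a joint passes its speed limit or range.

## Robot

A 6-joint arm with a two-finger parallel gripper is mounted at the origin on the work surface. World frame = base frame: x ahead of the robot, y to its left, z up, the work surface at z = 0. Lengths are in m, angles in rad, forces in N, time in s.
With the tool pointing down it reaches from about 0.2 to 0.875 m from the base axis. Payload 3.4 kg.
Tool frame: the origin (TCP) lies midway between the tips of the shut fingers; the grasp point (between the pads) lies 19 mm behind it (robot.grip_depth is the distance from the TCP to the grasp point, in m); z points along the fingers, y is the direction in which the jaws open and shut (so a half turn about z gives the same grasp; the last joint's range is limited). The gripper opens to 94 mm and grips with 3 to 60 N. Pads are 16 mm wide; open, the fingers measure 119 mm over their backs; the gripper's body (75 mm by 177 mm) begins 78 mm behind the grasp point.
Start: joints at [1.189, 0.276, 1.505, -0, 1.361, -0.121], TCP at [0.148, 0.556, 0.205] pointing down, gripper open.
Joint ranges: [-2.89, 2.89], [-0.75, 2.08], [0.22, 2.7], [-1.18, 4.32], [0.11, 2.71], [-2.7, 2.7]. Speed limits (rad/s): [2.57, 2.57, 3.14, 3.14, 3.14, 3.14].

## Interface

Orientations are given as a unit quaternion [x, y, z, w].
In Python, from rig import robot, snapshot, camera_params gives the robot as it stands.
- The arm moves only by the shell command python3 -m creep 'ROWS' [FORCE]. ROWS is JSON, a list of rows, each an object of numbers: "claw": the opening, from 0 (shut) to 1 (fully open); "tx", "ty", "tz": the shift along the tool's x, y, z in cm; "rx", "ry", "rz": the turn, a rotation vector about the tool's x, y, z in degrees. A call has exactly 10 rows; each row shifts and turns the commanded pose from where the row before left it, along the tool's axes as they then stand; what a row does not reach is not made up. A row lasts 1/12 s, in which the tool goes at most 41.7 mm and 7.16 degrees, less where a joint would pass 70% of its speed; a pose out of reach is approached as far as the arm can. A call is refused whole if a number of a shift passes 4.17 or a number of a turn 7.16, either way. A call with a gripper value outside its range is refused whole. The fingers move at their own pace and stop on an object; FORCE is the grip in N (left out, the last holds). Time passes only in rows, so rows that do not move let the fingers close, or fill a call up. It gives the time, the measured TCP pose, the force and the opening at its end, in the units of the state.
- robot.sense(): the state, without advancing time (a new reading comes with each control period).
- snapshot(name): name is "scene" or "top"; returns the picture (384x512x3 uint8, red, green, blue); there is no depth.
- camera_params(name): a dict with "mtx" (3x3 intrinsics, pixels), "eye" and "rotation" of the camera in the world. Camera axes: x right, y down, z forward; pixel columns grow to the right and rows downward; lengths in m; the calibration is good to about 2 mm. A picture is of the moment at which its call begins. camera_params takes no time and is no camera call.
- robot.job_done(): hands the job in, once; it reports no verdict.
The state is a dict: "time": time; "qpos": joint angles; "qvel": joint speeds; "tau": joint torques, N m; "eef_pos": TCP position; "eef_rot": TCP orientation; "wrist_force": force on the tool from outside, world axes, zero at the start; "ft_torque": the same for the moment, N m; "finger_gap": opening from 0.0 (shut) to 1.0 (fully open).
Only numpy, scipy, OpenCV 4.12 (cv2) and the standard library are available. Lean on these libraries where they do the work, as an engineer would, in place of code of your own. Each camera call takes 0.05 s, during which the arm holds its last target.

## Working session

There is one attempt and no reset: what is moved stays moved. The work goes in short steps, Python scripts to look and compute and a shell command to move; the robot and the scene stay as the last step left them, time stands still between calls to the robot, and variables do not carry over. Pictures are saved under pics/ and viewed, and the job is handed in when it is done.

```bash
ls; mkdir -p pics; python3 - <<'E'
from rig import robot, snapshot, camera_params
import cv2
for n in("scene","top"):
    im=snapshot(n); cv2.imwrite(f"pics/{n}0.png",im[:,:,::-1])
    print(n,camera_params(n))
print(robot.sense())
E
```

```text
pics
scene {'mtx': array([[356.74802901,   0.        , 251.73578407],
       [  0.        , 356.74802901, 185.22784749],
       [  0.        ,   0.        ,   1.        ]]), 'eye': array([ 0.92744404, -0.2829221 ,  0.88551295]), 'rotation': array([ 0.86282181,  0.43472539, -0.11330771, -0.23176222])}
top {'mtx': array([[459.14580597,   0.        , 253.51614981],
       [  0.        , 459.14580597, 191.93720157],
       [  0.        ,   0.        ,   1.        ]]), 'eye': array([ 0.47179662, -0.00681738,  1.19367106]), 'rotation': array([-0.69934812,  0.71408015, -0.02607226,  0.01794377])}
{'time': 0.1, 'qpos': array([ 1.18899783e+00,  2.76508180e-01,  1.50598966e+00, -3.26943875e-05,
        1.36070021e+00, -1.20983156e-01]), 'qvel': array([ 6.17724528e-04, -1.16872687e-03, -2.23921879e-03,  4.66021607e-05,
       -4.85189416e-04, -3.12986705e-04]), 'tau': array([ 2.62792571e-03, -4.05455840e+01, -2.37779009e+01,  7.05354684e-02,
        2.99000647e-02, -5.22742732e-05]), 'eef_pos': array([0.14809218, 0.5550778 , 0.20471141]), 'eef_rot': array([ 1.30034929e-01,  9.91509089e-01, -7.81444241e-04, -1.84189855e-04]), 'wrist_force': array([-0.83296583,  0.30243885, -0.47298156]), 'ft_torque': array([ 0.0291206 , -0.03769737, -0.01144231]), 'finger_gap': 1.00175172392796}
```

View pics/scene0.png

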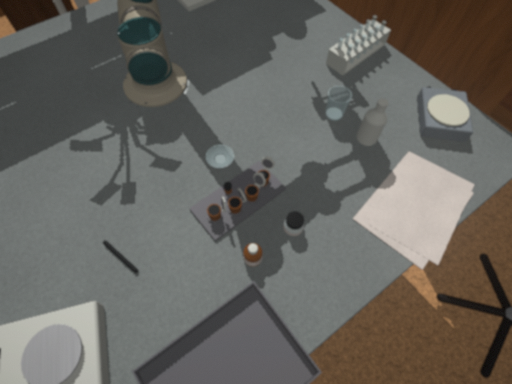

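View pics/top0.png

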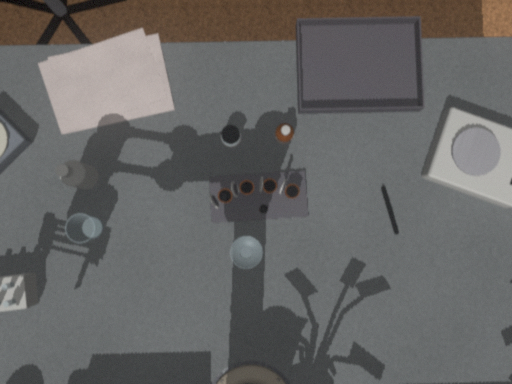

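```bash
python3 - <<'E'
import cv2
a=cv2.imread("pics/top0.png")[110:280,190:325]
cv2.imwrite("pics/top0z.png",cv2.convertScaleAbs(cv2.resize(a[:115],None,fx=5.8,fy=5.2,interpolation=cv2.INTER_CUBIC),alpha=1.8))
a=cv2.imread("pics/scene0.png")[140:275,170:320]
cv2.imwrite("pics/scene0z.png",cv2.convertScaleAbs(cv2.resize(a,None,fx=4.4,fy=4.4,interpolation=cv2.INTER_CUBIC),alpha=1.8))
E
```

```text
(no output)
```

View pics/top0z.png

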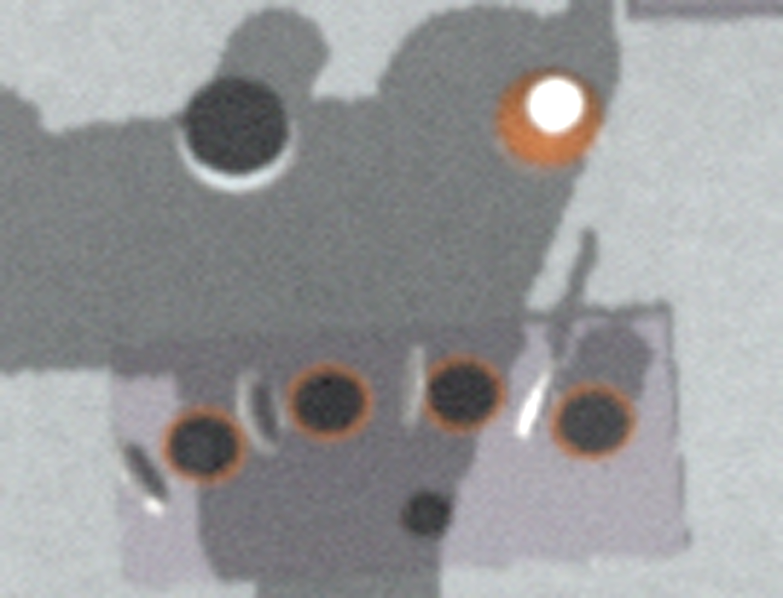

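View pics/scene0z.png

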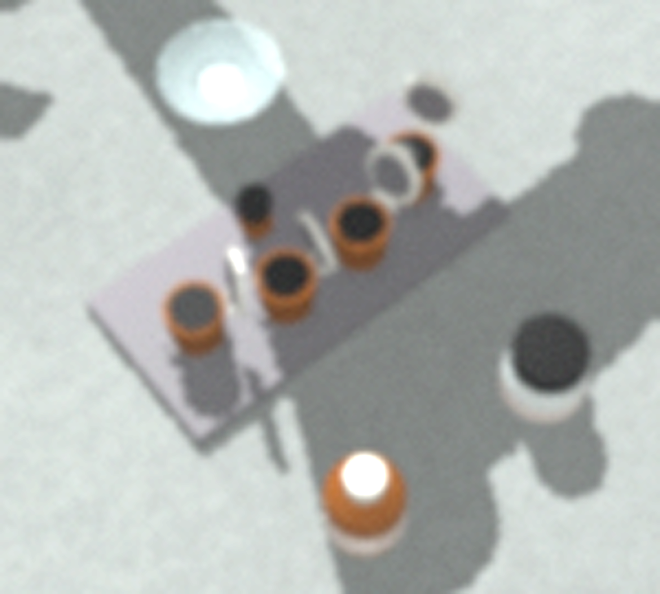

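```bash
cat > h.py <<'E'
import numpy as np
from rig import robot, snapshot, camera_params
from scipy.spatial.transform import Rotation as R
from scipy.optimize import least_squares
def proj(n,P):
    c=camera_params(n); P=np.atleast_2d(P)
    q=(P-c['eye'])@R.from_quat(c['rotation']).as_matrix()
    p=q@c['mtx'].T; return p[:,:2]/p[:,2:]
def back(n,uv,z):
    c=camera_params(n); uv=np.atleast_2d(uv)
    d=np.c_[uv,np.ones(len(uv))]@np.linalg.inv(c['mtx']).T@R.from_quat(c['rotation']).as_matrix().T
    return c['eye']+d*((z-c['eye'][2])/d[:,2])[:,None]
C=np.array([[-84,-9.6],[-28.9,7.8],[28.9,7.8],[84,-9.6]])/1000
H=np.array([[-103.7,-19.3],[-50.6,4.5],[7.2,11.1],[64.3,.1]])/1000
A=np.radians([26.25,8.75,-8.75,-26.25])
def fit(uv,n,z=.05):
    w=back(n,uv,z)[:,:2]
    f=lambda p:(C@np.array([[np.cos(p[2]),np.sin(p[2])],[-np.sin(p[2]),np.cos(p[2])]])+p[:2]-w).ravel()
    s=least_squares(f,[.4,0,-1.57]); return s.x,s.fun.reshape(-1,2)*1000
def rk(p,P):
    c,s=np.cos(p[2]),np.sin(p[2]); P=np.atleast_2d(P); 
    return np.c_[p[0]+c*P[:,0]-s*P[:,1],p[1]+s*P[:,0]+c*P[:,1],P[:,2]]
def lidpt(p,i,th,r,lat=0):
    d=r*np.cos(th); return rk(p,[[H[i,0]+d*np.cos(A[i])-lat*np.sin(A[i]),H[i,1]+d*np.sin(A[i])+lat*np.cos(A[i]),.05+r*np.sin(th)]])[0]
E
python3 - <<'E'
from h import *
import cv2
t=np.array([(204,444),(329,400),(463,393),(592,420)])/[5.8,5.2]+[190,110]-.4
s=np.array([(412,153),(360,220),(287,277),(195,308)])/4.4+[170,140]-.4
pt,rt=fit(t,"top");ps,rs=fit(s,"scene");np.set_printoptions(precision=4,suppress=True)
print(pt,rt);print(ps,rs)
p=(pt+ps)/2
for n,o,f in(("top",(190,110),(5.8,5.2)),("scene",(170,140),(4.4,4.4))):
    im=cv2.imread(f"pics/{n}0z.png")
    def dot(P,c):
        u=(proj(n,P)[0]-o+.4)*f; cv2.circle(im,tuple(int(v) for v in u),2,c,-1)
    for i in range(4):
        for th,c in((1.57,(0,0,255)),(1.8,(0,255,0)),(2,(255,0,0))): dot(lidpt(p,i,th,.046),c)
        dot(lidpt(p,i,0,0),(0,255,255))
    for x in(-.125,.125):
        for y in(-.075,.045): dot(rk(p,[[x,y,.01]])[0],(255,0,255))
    cv2.imwrite(f"pics/{n}0o.png",im)
B={}
for k,uv,z in(("vial",(427,510),.038),("jar",(235,125),.055),("reag",(556,103),.075)): print(k,back("top",np.array(uv)/[5.8,5.2]+[190,110],z))
for k,uv,z in(("pen1",(383,186),.012),("pen2",(397,232),.012),("dish",(246,252),.01),("beak",(83,227),.05),("wash",(70,172),.16)): print(k,back("top",uv,z))
E
```

```text
[ 0.5503 -0.0322 -1.5237] [[-0.0414  0.1765]
 [-0.1201  0.0985]
 [ 0.4048  0.1503]
 [-0.2433 -0.4252]]
[ 0.5501 -0.0305 -1.513 ] [[-0.2758 -0.7473]
 [ 1.055  -0.002 ]
 [-1.0327  0.6094]
 [ 0.2534  0.1399]]
vial [[ 0.5025 -0.0454  0.038 ]]
jar [[0.689  0.0338 0.055 ]]
reag [[ 0.6931 -0.1034  0.075 ]]
pen1 [[ 0.5538 -0.3567  0.012 ]]
pen2 [[ 0.4345 -0.3882  0.012 ]]
dish [[0.3917 0.0013 0.01  ]]
beak [[0.4647 0.4029 0.05  ]]
wash [[0.5896 0.3929 0.16  ]]
```

View pics/top0o.png

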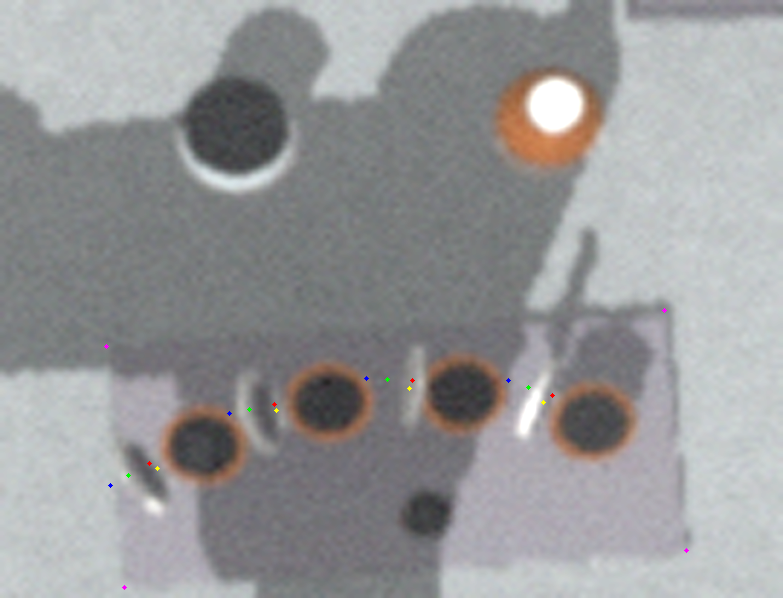

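View pics/scene0o.png

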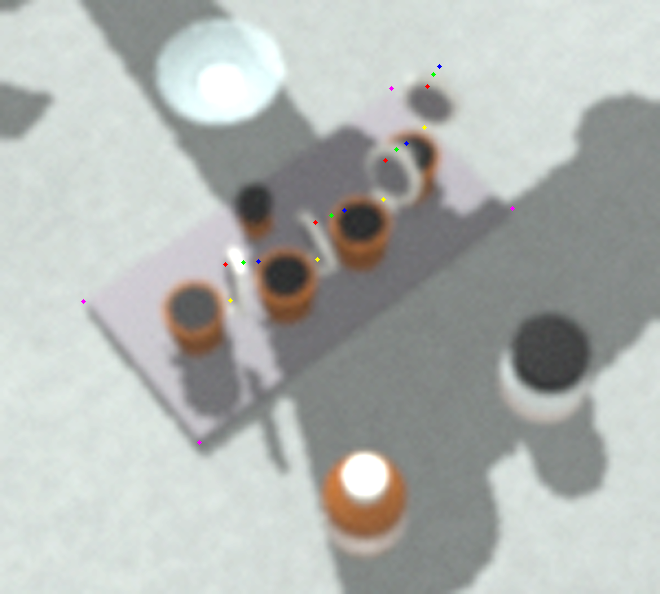

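```bash
cat >> h.py <<'E'
p0=np.array([.5502,-.0314,-1.519])
def show(i,s,z,p=p0):
    "delta in tool axes (cm) to s mm along lid i axis from hinge, after-turn deg"
    st=robot.sense(); M=R.from_quat(st['eef_rot']).as_matrix()
    g=lidpt(p,i,0,s/1000); g[2]=z
    h=lidpt(p,i,0,0); a=p[2]+A[i]; d=st['eef_pos']-h
    b=np.arctan2(-M[1,1],-M[0,1])
    turn=-np.degrees((a-b+np.pi)%(2*np.pi)-np.pi)
    print('t',round(st['time'],2),'pos',st['eef_pos'].round(4),'F',st['wrist_force'].round(2),'gap',round(st['finger_gap'],2),'tilt',np.degrees(np.arccos(-M[2,2])).round(2))
    print('s,lat mm',(1000*(d[0]*np.cos(a)+d[1]*np.sin(a))).round(1),(1000*(-d[0]*np.sin(a)+d[1]*np.cos(a))).round(1),'delta cm now-axes',(M.T@(g-st['eef_pos'])*100).round(2),'rz',turn.round(1))
E
python3 -c "
from h import *
show(0,-50,.205)"
```

```text
t 0.1 pos [0.1481 0.5551 0.2047] F [-0.83  0.3  -0.47] gap 1.0 tilt 0.09
s,lat mm -606.6 -93.2 delta cm now-axes [-4.546e+01 -3.343e+01  2.000e-02] rz -44.2
```

```bash
python3 -m creep '[{"claw":0,"tx":-2.3,"ty":-1.7},{"claw":0,"tx":-2.3,"ty":-1.7},{"claw":0,"tx":-2.3,"ty":-1.7},{"claw":0,"tx":-2.3,"ty":-1.7},{"claw":0,"tx":-2.3,"ty":-1.7},{"claw":0,"tx":-2.3,"ty":-1.7},{"claw":0,"tx":-2.3,"ty":-1.7},{"claw":0,"tx":-2.3,"ty":-1.7},{"claw":0,"tx":-2.3,"ty":-1.7},{"claw":0,"tx":-2.3,"ty":-1.7}]' 10
python3 -m creep '[{"claw":0,"tx":-2.3,"ty":-1.7},{"claw":0,"tx":-2.3,"ty":-1.7},{"claw":0,"tx":-2.3,"ty":-1.7},{"claw":0,"tx":-2.3,"ty":-1.7},{"claw":0,"tx":-2.3,"ty":-1.7},{"claw":0,"tx":-2.3,"ty":-1.7},{"claw":0,"tx":-2.3,"ty":-1.7},{"claw":0,"tx":-2.3,"ty":-1.7},{"claw":0},{"claw":0}]'
python3 -c "
from h import *
show(0,-50,.205)"
```

```text
t 0.1 pos [0.1481 0.5551 0.2047] F [-0.83  0.3  -0.47] gap 1.0 tilt 0.09
s,lat mm -606.6 -93.2 delta cm now-axes [-4.546e+01 -3.343e+01  2.000e-02] rz -44.2$[0]: bad value
$[0]: bad value
```

```bash
python3 -m creep '[{"claw":0,"tx":-2.3,"ty":-1.7,"tz":0,"rx":0,"ry":0,"rz":0},{"claw":0,"tx":-2.3,"ty":-1.7,"tz":0,"rx":0,"ry":0,"rz":0},{"claw":0,"tx":-2.3,"ty":-1.7,"tz":0,"rx":0,"ry":0,"rz":0},{"claw":0,"tx":-2.3,"ty":-1.7,"tz":0,"rx":0,"ry":0,"rz":0},{"claw":0,"tx":-2.3,"ty":-1.7,"tz":0,"rx":0,"ry":0,"rz":0},{"claw":0,"tx":-2.3,"ty":-1.7,"tz":0,"rx":0,"ry":0,"rz":0},{"claw":0,"tx":-2.3,"ty":-1.7,"tz":0,"rx":0,"ry":0,"rz":0},{"claw":0,"tx":-2.3,"ty":-1.7,"tz":0,"rx":0,"ry":0,"rz":0},{"claw":0,"tx":-2.3,"ty":-1.7,"tz":0,"rx":0,"ry":0,"rz":0},{"claw":0,"tx":-2.3,"ty":-1.7,"tz":0,"rx":0,"ry":0,"rz":0}]' 10
python3 -c "
from h import *
show(0,-50,.205)"
```

```text
time: 0.93
eef_pos: [0.327, 0.3307, 0.2052]
eef_rot: [0.13, 0.992, -0.0, -0.0]
wrist_force: [0.5, 0.6, -0.3]
finger_gap: 0.324
t 0.93 pos [0.327  0.3307 0.2052] F [ 0.51  0.58 -0.34] gap 0.32 tilt 0.03
s,lat mm -323.4 -46.6 delta cm now-axes [-2.239e+01 -1.637e+01  2.000e-02] rz -44.1
```

```bash
python3 -m creep '[{"claw":0,"tx":-2.8,"ty":-2.05,"tz":0,"rx":0,"ry":0,"rz":0},{"claw":0,"tx":-2.8,"ty":-2.05,"tz":0,"rx":0,"ry":0,"rz":0},{"claw":0,"tx":-2.8,"ty":-2.05,"tz":0,"rx":0,"ry":0,"rz":0},{"claw":0,"tx":-2.8,"ty":-2.05,"tz":0,"rx":0,"ry":0,"rz":0},{"claw":0,"tx":-2.8,"ty":-2.05,"tz":0,"rx":0,"ry":0,"rz":0},{"claw":0,"tx":-2.8,"ty":-2.05,"tz":0,"rx":0,"ry":0,"rz":0},{"claw":0,"tx":-2.8,"ty":-2.05,"tz":0,"rx":0,"ry":0,"rz":0},{"claw":0,"tx":-2.8,"ty":-2.05,"tz":0,"rx":0,"ry":0,"rz":0},{"claw":0,"tx":0,"ty":0,"tz":0,"rx":0,"ry":0,"rz":-4},{"claw":0,"tx":0,"ty":0,"tz":0,"rx":0,"ry":0,"rz":-5}]'
python3 -m creep '[{"claw":0,"tx":0,"ty":0,"tz":0,"rx":0,"ry":0,"rz":-5},{"claw":0,"tx":0,"ty":0,"tz":0,"rx":0,"ry":0,"rz":-5},{"claw":0,"tx":0,"ty":0,"tz":0,"rx":0,"ry":0,"rz":-5},{"claw":0,"tx":0,"ty":0,"tz":0,"rx":0,"ry":0,"rz":-5},{"claw":0,"tx":0,"ty":0,"tz":0,"rx":0,"ry":0,"rz":-5},{"claw":0,"tx":0,"ty":0,"tz":0,"rx":0,"ry":0,"rz":-5},{"claw":0,"tx":0,"ty":0,"tz":0,"rx":0,"ry":0,"rz":-5},{"claw":0,"tx":0,"ty":0,"tz":0,"rx":0,"ry":0,"rz":0},{"claw":0,"tx":0,"ty":0,"tz":0,"rx":0,"ry":0,"rz":0},{"claw":0,"tx":0,"ty":0,"tz":0,"rx":0,"ry":0,"rz":0}]'
python3 -c "
from h import *
show(0,-50,.08)"
```

```text
time: 1.77
eef_pos: [0.5018, 0.1139, 0.2047]
eef_rot: [0.052, 0.999, -0.0, -0.001]
wrist_force: [-1.4, -0.2, -0.2]
finger_gap: 0.008
time: 2.6
eef_pos: [0.5006, 0.1158, 0.2052]
eef_rot: [-0.25, 0.968, 0.0, -0.0]
wrist_force: [0.2, 0.0, -0.7]
finger_gap: 0.007
t 2.6 pos [0.5006 0.1158 0.2052] F [ 0.19  0.01 -0.73] gap 0.01 tilt 0.03
s,lat mm -51.2 0.0 delta cm now-axes [-0.   -0.12 12.52] rz -0.3
```

Aligned behind lid 1. Lower to z = 0.08, then look.

```bash
python3 -m creep '[{"claw":0,"tx":0,"ty":0,"tz":2,"rx":0,"ry":0,"rz":0},{"claw":0,"tx":0,"ty":0,"tz":2,"rx":0,"ry":0,"rz":0},{"claw":0,"tx":0,"ty":0,"tz":2,"rx":0,"ry":0,"rz":0},{"claw":0,"tx":0,"ty":0,"tz":2,"rx":0,"ry":0,"rz":0},{"claw":0,"tx":0,"ty":0,"tz":1.5,"rx":0,"ry":0,"rz":0},{"claw":0,"tx":0,"ty":0,"tz":1,"rx":0,"ry":0,"rz":0},{"claw":0,"tx":0,"ty":0,"tz":1,"rx":0,"ry":0,"rz":0},{"claw":0,"tx":0,"ty":0,"tz":1,"rx":0,"ry":0,"rz":0},{"claw":0,"tx":0,"ty":0,"tz":0,"rx":0,"ry":0,"rz":0},{"claw":0,"tx":0,"ty":0,"tz":0,"rx":0,"ry":0,"rz":0}]'
cat >> h.py <<'E'
def look(k):
    import cv2
    a=snapshot("scene")[140:275,170:320,::-1]; b=snapshot("top")[150:240,195:330,::-1]
    a=cv2.resize(a,(450,405),interpolation=cv2.INTER_CUBIC);b=cv2.resize(b,(608,405)[0:2],interpolation=cv2.INTER_CUBIC)
    im=np.hstack([cv2.resize(a,(350,315)),cv2.resize(b,(450,300+15))])
    cv2.imwrite(f"pics/{k}.png",cv2.convertScaleAbs(im,alpha=1.8))
E
python3 -c "
from h import *
show(0,-50,.08);look('a1')"
```

```text
time: 3.43
eef_pos: [0.5008, 0.1158, 0.0803]
eef_rot: [-0.251, 0.968, 0.0, -0.0]
wrist_force: [0.8, 0.0, 0.3]
finger_gap: 0.005
t 3.43 pos [0.5008 0.1158 0.0803] F [0.76 0.03 0.31] gap 0.01 tilt 0.02
s,lat mm -51.1 0.2 delta cm now-axes [ 0.02 -0.11  0.03] rz -0.2
```

View pics/a1.png

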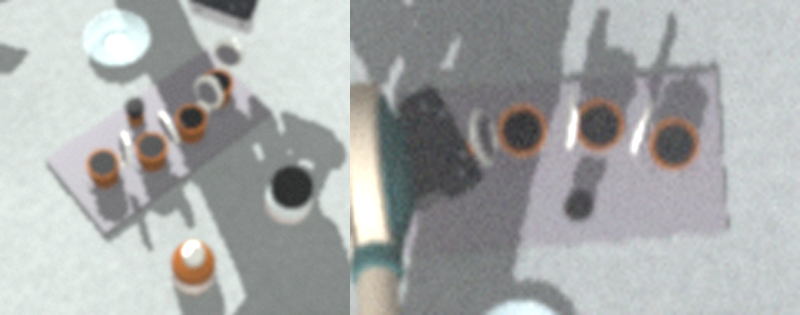

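```bash
python3 -m creep '[{"claw":0,"tx":0,"ty":-0.9,"tz":0,"rx":0,"ry":0,"rz":0},{"claw":0,"tx":0,"ty":-0.7,"tz":0,"rx":0,"ry":0,"rz":0},{"claw":0,"tx":0,"ty":-0.6,"tz":0,"rx":0,"ry":0,"rz":0},{"claw":0,"tx":0,"ty":-0.6,"tz":0,"rx":0,"ry":0,"rz":0},{"claw":0,"tx":0,"ty":-0.6,"tz":0,"rx":0,"ry":0,"rz":0},{"claw":0,"tx":0,"ty":-0.6,"tz":0,"rx":0,"ry":0,"rz":0},{"claw":0,"tx":0,"ty":-0.6,"tz":0,"rx":0,"ry":0,"rz":0},{"claw":0,"tx":0,"ty":-0.6,"tz":0,"rx":0,"ry":0,"rz":0},{"claw":0,"tx":0,"ty":-0.6,"tz":0,"rx":0,"ry":0,"rz":0},{"claw":0,"tx":0,"ty":0,"tz":0,"rx":0,"ry":0,"rz":0}]'
python3 -c "
from h import *
show(0,25.5,.058);look('a2')"
```

```text
time: 4.37
eef_pos: [0.5298, 0.064, 0.0804]
eef_rot: [-0.251, 0.968, -0.0, 0.0]
wrist_force: [-0.1, -0.6, 0.3]
finger_gap: 0.004
t 4.37 pos [0.5298 0.064  0.0804] F [-0.08 -0.63  0.33] gap 0.0 tilt 0.05
s,lat mm 8.3 0.2 delta cm now-axes [ 0.02 -1.72  2.24] rz -0.2
```

View pics/a2.png

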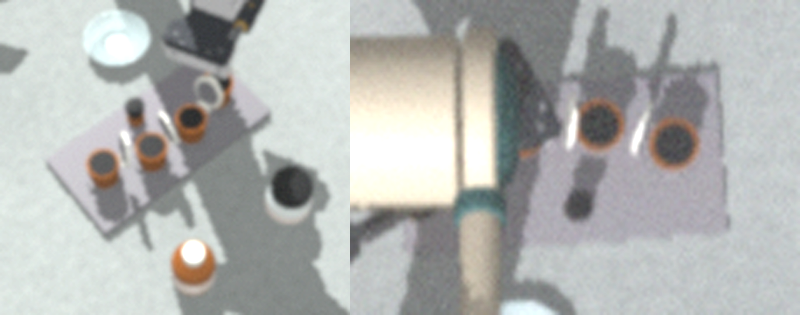

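```bash
python3 -m creep '[{"claw":0,"tx":0,"ty":-0.3,"tz":0.25,"rx":0,"ry":0,"rz":0},{"claw":0,"tx":0,"ty":-0.3,"tz":0.3,"rx":0,"ry":0,"rz":0},{"claw":0,"tx":0,"ty":-0.25,"tz":0.3,"rx":0,"ry":0,"rz":0},{"claw":0,"tx":0,"ty":-0.25,"tz":0.35,"rx":0,"ry":0,"rz":0},{"claw":0,"tx":0,"ty":-0.2,"tz":0.35,"rx":0,"ry":0,"rz":0},{"claw":0,"tx":0,"ty":-0.2,"tz":0.3,"rx":0,"ry":0,"rz":0},{"claw":0,"tx":0,"ty":-0.2,"tz":0.25,"rx":0,"ry":0,"rz":0},{"claw":0,"tx":0,"ty":0,"tz":0.15,"rx":0,"ry":0,"rz":0},{"claw":0,"tx":0,"ty":0,"tz":0,"rx":0,"ry":0,"rz":0},{"claw":0,"tx":0,"ty":0,"tz":0,"rx":0,"ry":0,"rz":0}]'
python3 -c "
from h import *
show(0,25.5,.056);look('a3')"
```

```text
time: 5.3
eef_pos: [0.537, 0.0503, 0.0578]
eef_rot: [-0.251, 0.968, 0.0, -0.0]
wrist_force: [-0.3, -0.5, 0.6]
finger_gap: 0.006
t 5.3 pos [0.537  0.0503 0.0578] F [-0.29 -0.46  0.57] gap 0.01 tilt 0.03
s,lat mm 23.8 -0.2 delta cm now-axes [-0.02 -0.17  0.18] rz -0.2
```

View pics/a3.png

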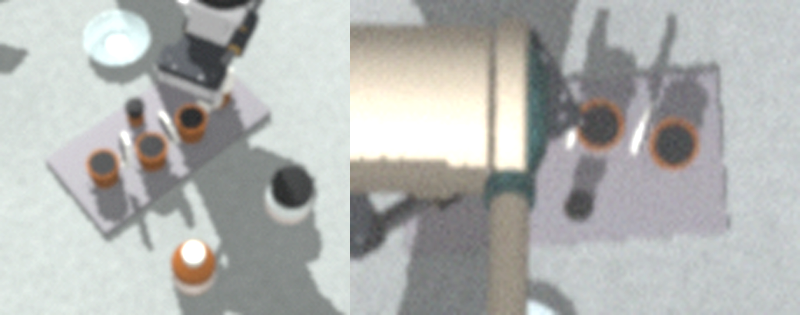

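```bash
python3 -m creep '[{"claw":0,"tx":0,"ty":-0.05,"tz":0.05,"rx":0,"ry":0,"rz":0},{"claw":0,"tx":0,"ty":-0.05,"tz":0.05,"rx":0,"ry":0,"rz":0},{"claw":0,"tx":0,"ty":0,"tz":0.05,"rx":0,"ry":0,"rz":0},{"claw":0,"tx":0,"ty":0,"tz":0.05,"rx":0,"ry":0,"rz":0},{"claw":0,"tx":0,"ty":0,"tz":0.03,"rx":0,"ry":0,"rz":0},{"claw":0,"tx":0,"ty":0,"tz":0,"rx":0,"ry":0,"rz":0},{"claw":0,"tx":0,"ty":0,"tz":0,"rx":0,"ry":0,"rz":0},{"claw":0,"tx":0,"ty":0,"tz":0,"rx":0,"ry":0,"rz":0},{"claw":0,"tx":0,"ty":0,"tz":0,"rx":0,"ry":0,"rz":0},{"claw":0,"tx":0,"ty":0,"tz":0,"rx":0,"ry":0,"rz":0}]'
python3 -c "
from h import *
show(0,25.5,.056);show(1,-35,.08)"
```

```text
time: 6.23
eef_pos: [0.5377, 0.0494, 0.0556]
eef_rot: [-0.251, 0.968, 0.0, 0.0]
wrist_force: [-0.8, 0.3, -0.3]
finger_gap: 0.004
t 6.23 pos [0.5377 0.0494 0.0556] F [-0.85  0.29 -0.28] gap 0.0 tilt 0.01
s,lat mm 24.9 -0.0 delta cm now-axes [-0.   -0.06 -0.04] rz -0.2
t 6.23 pos [0.5377 0.0494 0.0556] F [-0.85  0.29 -0.28] gap 0.0 tilt 0.01
s,lat mm -32.3 -8.0 delta cm now-axes [-0.84  0.02 -2.44] rz 17.3
```

```bash
python3 -m creep '[{"claw":0,"tx":0,"ty":0.1,"tz":-0.4,"rx":0,"ry":0,"rz":0},{"claw":0,"tx":0,"ty":0.1,"tz":-0.7,"rx":0,"ry":0,"rz":0},{"claw":0,"tx":0,"ty":0,"tz":-0.7,"rx":0,"ry":0,"rz":0},{"claw":0,"tx":0,"ty":0,"tz":-0.6,"rx":0,"ry":0,"rz":0},{"claw":0,"tx":-0.4,"ty":0,"tz":0,"rx":0,"ry":0,"rz":0},{"claw":0,"tx":-0.4,"ty":0,"tz":0,"rx":0,"ry":0,"rz":0},{"claw":0,"tx":0,"ty":0,"tz":0,"rx":0,"ry":0,"rz":5},{"claw":0,"tx":0,"ty":0,"tz":0,"rx":0,"ry":0,"rz":6},{"claw":0,"tx":0,"ty":0,"tz":0,"rx":0,"ry":0,"rz":6},{"claw":0,"tx":0,"ty":0,"tz":0,"rx":0,"ry":0,"rz":0}]'
python3 -c "
from h import *
show(1,8,.08);look('b1')"
```

```text
time: 7.07
eef_pos: [0.544, 0.0553, 0.0794]
eef_rot: [-0.104, 0.995, 0.0, -0.0]
wrist_force: [0.5, -0.2, -0.4]
finger_gap: 0.008
t 7.07 pos [0.544  0.0553 0.0794] F [ 0.54 -0.22 -0.39] gap 0.01 tilt 0.02
s,lat mm -36.8 -0.7 delta cm now-axes [-0.05 -4.48 -0.06] rz 0.3
```

View pics/b1.png

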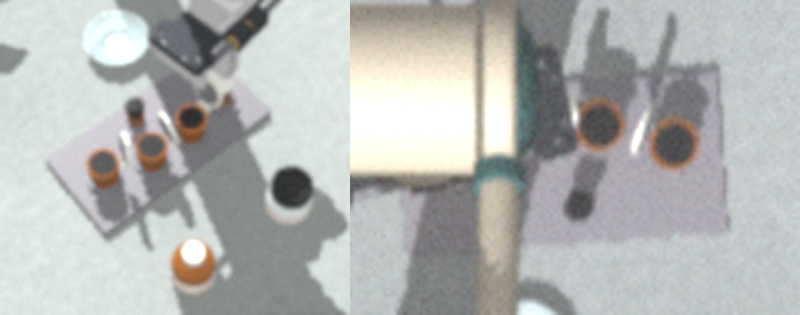

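```bash
python3 -c "
from h import *
import cv2
a=snapshot('scene')[150:205,225:300,::-1]
cv2.imwrite('pics/b1z.png',cv2.convertScaleAbs(cv2.resize(a,None,fx=8,fy=8,interpolation=cv2.INTER_CUBIC),alpha=1.8))
print((proj('scene',lidpt(p0,0,0.05,.02))[0]-[225,150])*8,(proj('scene',lidpt(p0,0,0.05,.0))[0]-[225,150])*8)"
```

```text
[305.24777967 192.03133823] [327.87431943 148.92699418]
```

View pics/b1z.png

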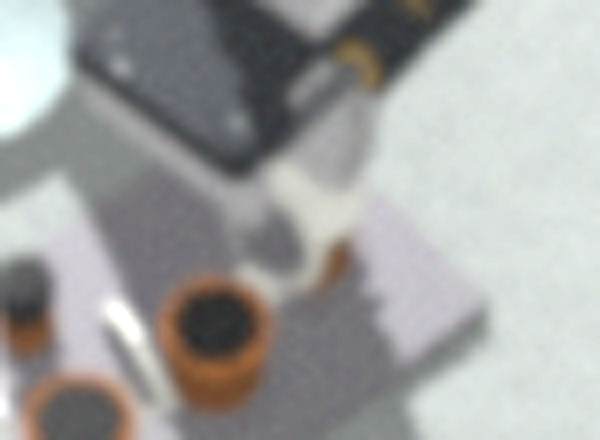

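```bash
python3 -m creep '[{"claw":0,"tx":-0.05,"ty":-0.5,"tz":0,"rx":0,"ry":0,"rz":0},{"claw":0,"tx":0,"ty":-0.5,"tz":0,"rx":0,"ry":0,"rz":0},{"claw":0,"tx":0,"ty":-0.5,"tz":0,"rx":0,"ry":0,"rz":0},{"claw":0,"tx":0,"ty":-0.5,"tz":0,"rx":0,"ry":0,"rz":0},{"claw":0,"tx":0,"ty":-0.5,"tz":0,"rx":0,"ry":0,"rz":0},{"claw":0,"tx":0,"ty":-0.5,"tz":0,"rx":0,"ry":0,"rz":0},{"claw":0,"tx":0,"ty":-0.5,"tz":0,"rx":0,"ry":0,"rz":0},{"claw":0,"tx":0,"ty":-0.5,"tz":0,"rx":0,"ry":0,"rz":0},{"claw":0,"tx":0,"ty":-0.5,"tz":0,"rx":0,"ry":0,"rz":0},{"claw":0,"tx":0,"ty":0,"tz":0,"rx":0,"ry":0,"rz":0}]'
python3 -m creep '[{"claw":0,"tx":0,"ty":-0.3,"tz":0.25,"rx":0,"ry":0,"rz":0},{"claw":0,"tx":0,"ty":-0.3,"tz":0.3,"rx":0,"ry":0,"rz":0},{"claw":0,"tx":0,"ty":-0.25,"tz":0.3,"rx":0,"ry":0,"rz":0},{"claw":0,"tx":0,"ty":-0.25,"tz":0.3,"rx":0,"ry":0,"rz":0},{"claw":0,"tx":0,"ty":-0.2,"tz":0.3,"rx":0,"ry":0,"rz":0},{"claw":0,"tx":0,"ty":-0.2,"tz":0.3,"rx":0,"ry":0,"rz":0},{"claw":0,"tx":0,"ty":-0.2,"tz":0.2,"rx":0,"ry":0,"rz":0},{"claw":0,"tx":0,"ty":0,"tz":0.15,"rx":0,"ry":0,"rz":0},{"claw":0,"tx":0,"ty":0,"tz":0,"rx":0,"ry":0,"rz":0},{"claw":0,"tx":0,"ty":0,"tz":0,"rx":0,"ry":0,"rz":0}]'
python3 -c "
from h import *
show(1,25,.0555);look('b2')"
```

```text
time: 8.05
eef_pos: [0.554, 0.01, 0.0797]
eef_rot: [-0.105, 0.995, -0.0, 0.0]
wrist_force: [0.0, 0.1, -0.8]
finger_gap: 0.006
time: 8.88
eef_pos: [0.5571, -0.0055, 0.0585]
eef_rot: [-0.105, 0.994, 0.0, -0.0]
wrist_force: [-0.7, -0.7, -0.6]
finger_gap: 0.008
t 8.88 pos [ 0.5571 -0.0055  0.0585] F [-0.68 -0.69 -0.59] gap 0.01 tilt 0.02
s,lat mm 25.3 -0.2 delta cm now-axes [-0.02  0.03  0.3 ] rz 0.3
```

View pics/b2.png

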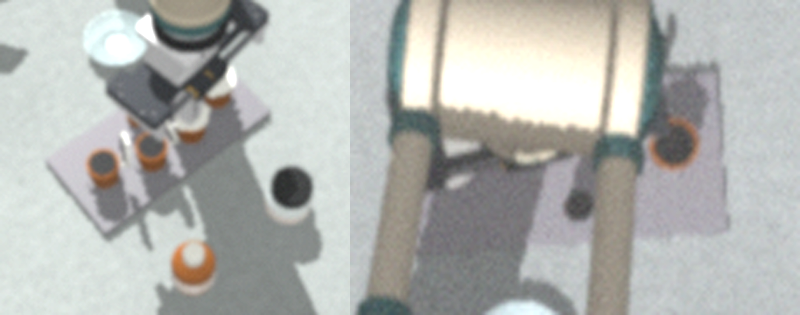

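```bash
python3 -m creep '[{"claw":0,"tx":0,"ty":0,"tz":0.1,"rx":0,"ry":0,"rz":0},{"claw":0,"tx":0,"ty":0,"tz":0.1,"rx":0,"ry":0,"rz":0},{"claw":0,"tx":0,"ty":0,"tz":0.08,"rx":0,"ry":0,"rz":0},{"claw":0,"tx":0,"ty":0,"tz":0,"rx":0,"ry":0,"rz":0},{"claw":0,"tx":0,"ty":0,"tz":0,"rx":0,"ry":0,"rz":0},{"claw":0,"tx":0,"ty":0,"tz":0,"rx":0,"ry":0,"rz":0},{"claw":0,"tx":0,"ty":0,"tz":0,"rx":0,"ry":0,"rz":0},{"claw":0,"tx":0,"ty":0,"tz":0,"rx":0,"ry":0,"rz":0},{"claw":0,"tx":0,"ty":0,"tz":0,"rx":0,"ry":0,"rz":0},{"claw":0,"tx":0,"ty":0,"tz":0,"rx":0,"ry":0,"rz":0}]'
python3 -c "
from h import *
show(1,25,.0555);show(2,-37,.08)"
```

```text
time: 9.82
eef_pos: [0.5572, -0.0055, 0.0559]
eef_rot: [-0.105, 0.994, 0.0, -0.0]
wrist_force: [-0.2, -0.2, 0.2]
finger_gap: 0.004
t 9.82 pos [ 0.5572 -0.0055  0.0559] F [-0.16 -0.18  0.24] gap 0.0 tilt 0.01
s,lat mm 25.4 -0.1 delta cm now-axes [-0.01  0.04  0.04] rz 0.3
t 9.82 pos [ 0.5572 -0.0055  0.0559] F [-0.16 -0.18  0.24] gap 0.0 tilt 0.01
s,lat mm -31.9 -7.8 delta cm now-axes [-0.89  0.25 -2.41] rz 17.8
```

```bash
python3 -m creep '[{"claw":0,"tx":0,"ty":0.1,"tz":-0.4,"rx":0,"ry":0,"rz":0},{"claw":0,"tx":0,"ty":0.1,"tz":-0.7,"rx":0,"ry":0,"rz":0},{"claw":0,"tx":0,"ty":0,"tz":-0.7,"rx":0,"ry":0,"rz":0},{"claw":0,"tx":0,"ty":0,"tz":-0.6,"rx":0,"ry":0,"rz":0},{"claw":0,"tx":-0.4,"ty":0,"tz":0,"rx":0,"ry":0,"rz":0},{"claw":0,"tx":-0.45,"ty":0,"tz":0,"rx":0,"ry":0,"rz":0},{"claw":0,"tx":0,"ty":0,"tz":0,"rx":0,"ry":0,"rz":6},{"claw":0,"tx":0,"ty":0,"tz":0,"rx":0,"ry":0,"rz":6},{"claw":0,"tx":0,"ty":0,"tz":0,"rx":0,"ry":0,"rz":6},{"claw":0,"tx":0,"ty":0,"tz":0,"rx":0,"ry":0,"rz":0}]'
python3 -c "
from h import *
show(2,8,.08);look('c1')"
```

```text
time: 10.65
eef_pos: [0.5654, -0.0017, 0.0796]
eef_rot: [0.053, 0.999, 0.0, -0.0]
wrist_force: [-0.0, -0.9, -0.3]
finger_gap: 0.003
t 10.65 pos [ 0.5654 -0.0017  0.0796] F [-0.01 -0.95 -0.25] gap 0.0 tilt 0.02
s,lat mm -36.5 0.0 delta cm now-axes [-0.02 -4.45 -0.04] rz -0.3
```

View pics/c1.png

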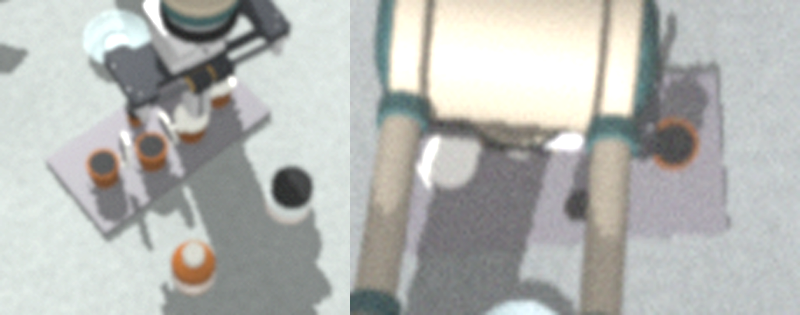

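Lid 1 (right panel, 448,160) and lid 2 (left panel, 193,122) lie shut, and the rack hasn't moved. Next is lid 3.

```bash
python3 -m creep '[{"claw":0,"tx":0,"ty":-0.5,"tz":0,"rx":0,"ry":0,"rz":0},{"claw":0,"tx":0,"ty":-0.5,"tz":0,"rx":0,"ry":0,"rz":0},{"claw":0,"tx":0,"ty":-0.5,"tz":0,"rx":0,"ry":0,"rz":0},{"claw":0,"tx":0,"ty":-0.5,"tz":0,"rx":0,"ry":0,"rz":0},{"claw":0,"tx":0,"ty":-0.5,"tz":0,"rx":0,"ry":0,"rz":0},{"claw":0,"tx":0,"ty":-0.5,"tz":0,"rx":0,"ry":0,"rz":0},{"claw":0,"tx":0,"ty":-0.5,"tz":0,"rx":0,"ry":0,"rz":0},{"claw":0,"tx":0,"ty":-0.5,"tz":0,"rx":0,"ry":0,"rz":0},{"claw":0,"tx":0,"ty":-0.5,"tz":0,"rx":0,"ry":0,"rz":0},{"claw":0,"tx":0,"ty":0,"tz":0,"rx":0,"ry":0,"rz":0}]'
python3 -m creep '[{"claw":0,"tx":0,"ty":-0.3,"tz":0.25,"rx":0,"ry":0,"rz":0},{"claw":0,"tx":0,"ty":-0.3,"tz":0.3,"rx":0,"ry":0,"rz":0},{"claw":0,"tx":0,"ty":-0.25,"tz":0.3,"rx":0,"ry":0,"rz":0},{"claw":0,"tx":0,"ty":-0.25,"tz":0.3,"rx":0,"ry":0,"rz":0},{"claw":0,"tx":0,"ty":-0.2,"tz":0.3,"rx":0,"ry":0,"rz":0},{"claw":0,"tx":0,"ty":-0.2,"tz":0.3,"rx":0,"ry":0,"rz":0},{"claw":0,"tx":0,"ty":-0.2,"tz":0.2,"rx":0,"ry":0,"rz":0},{"claw":0,"tx":0,"ty":0,"tz":0.15,"rx":0,"ry":0,"rz":0},{"claw":0,"tx":0,"ty":0,"tz":0,"rx":0,"ry":0,"rz":0},{"claw":0,"tx":0,"ty":0,"tz":0,"rx":0,"ry":0,"rz":0}]'
python3 -c "
from h import *
show(2,25,.0555)"
python3 -m creep '[{"claw":0,"tx":0,"ty":0,"tz":0.1,"rx":0,"ry":0,"rz":0},{"claw":0,"tx":0,"ty":0,"tz":0.1,"rx":0,"ry":0,"rz":0},{"claw":0,"tx":0,"ty":0,"tz":0.08,"rx":0,"ry":0,"rz":0},{"claw":0,"tx":0,"ty":0,"tz":0,"rx":0,"ry":0,"rz":0},{"claw":0,"tx":0,"ty":0,"tz":0,"rx":0,"ry":0,"rz":0},{"claw":0,"tx":0,"ty":0,"tz":0,"rx":0,"ry":0,"rz":0},{"claw":0,"tx":0,"ty":0,"tz":0,"rx":0,"ry":0,"rz":0},{"claw":0,"tx":0,"ty":0,"tz":0,"rx":0,"ry":0,"rz":0},{"claw":0,"tx":0,"ty":0,"tz":0,"rx":0,"ry":0,"rz":0},{"claw":0,"tx":0,"ty":0,"tz":0,"rx":0,"ry":0,"rz":0}]'
python3 -c "
from h import *
show(2,25,.0555);show(3,-37,.08);look('c2')"
```

```text
time: 11.58
eef_pos: [0.5604, -0.0476, 0.0799]
eef_rot: [0.052, 0.999, -0.0, 0.0]
wrist_force: [-0.6, -0.5, 0.9]
finger_gap: 0.009
time: 12.42
eef_pos: [0.5585, -0.0634, 0.0587]
eef_rot: [0.052, 0.999, 0.0, -0.0]
wrist_force: [0.2, 0.3, -1.1]
finger_gap: 0.003
t 12.42 pos [ 0.5585 -0.0634  0.0587] F [ 0.16  0.34 -1.12] gap 0.0 tilt 0.02
s,lat mm 25.5 -0.6 delta cm now-axes [-0.06  0.06  0.32] rz -0.2
time: 13.25
eef_pos: [0.5587, -0.0634, 0.0561]
eef_rot: [0.052, 0.999, 0.0, 0.0]
wrist_force: [0.2, 0.3, 0.2]
finger_gap: 0.009
t 13.25 pos [ 0.5587 -0.0634  0.0561] F [0.16 0.26 0.21] gap 0.01 tilt 0.01
s,lat mm 25.6 -0.4 delta cm now-axes [-0.04  0.06  0.06] rz -0.2
t 13.25 pos [ 0.5587 -0.0634  0.0561] F [0.16 0.26 0.21] gap 0.01 tilt 0.01
s,lat mm -31.6 -8.1 delta cm now-axes [-0.93  0.28 -2.39] rz 17.3
```

View pics/c2.png

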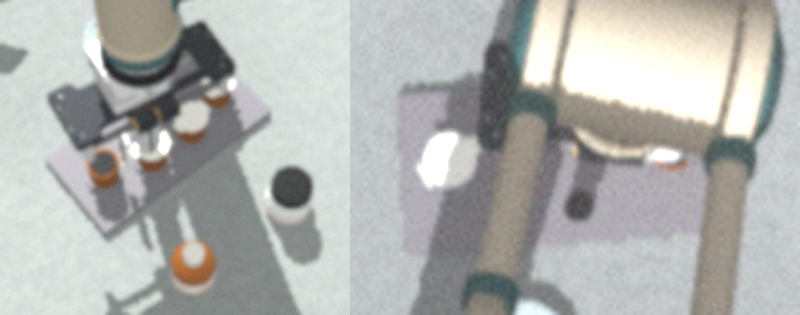

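Lids 1, 2 and 3 are flat; lid 3 shows white at (150,150) in the left panel. Next is lid 4.

```bash
python3 -m creep '[{"claw":0,"tx":0,"ty":0.1,"tz":-0.4,"rx":0,"ry":0,"rz":0},{"claw":0,"tx":0,"ty":0.1,"tz":-0.7,"rx":0,"ry":0,"rz":0},{"claw":0,"tx":0,"ty":0,"tz":-0.7,"rx":0,"ry":0,"rz":0},{"claw":0,"tx":0,"ty":0,"tz":-0.6,"rx":0,"ry":0,"rz":0},{"claw":0,"tx":-0.45,"ty":0,"tz":0,"rx":0,"ry":0,"rz":0},{"claw":0,"tx":-0.45,"ty":0,"tz":0,"rx":0,"ry":0,"rz":0},{"claw":0,"tx":0,"ty":0,"tz":0,"rx":0,"ry":0,"rz":6},{"claw":0,"tx":0,"ty":0,"tz":0,"rx":0,"ry":0,"rz":6},{"claw":0,"tx":0,"ty":0,"tz":0,"rx":0,"ry":0,"rz":5.5},{"claw":0,"tx":0,"ty":0,"tz":0,"rx":0,"ry":0,"rz":0}]'
python3 -c "
from h import *
show(3,8,.08);look('d1')"
```

```text
time: 14.18
eef_pos: [0.5682, -0.0624, 0.0798]
eef_rot: [0.204, 0.979, 0.0, -0.0]
wrist_force: [0.2, 0.1, 0.2]
finger_gap: 0.005
t 14.18 pos [ 0.5682 -0.0624  0.0798] F [0.24 0.13 0.19] gap 0.0 tilt 0.01
s,lat mm -36.2 0.2 delta cm now-axes [ 0.01 -4.42 -0.02] rz -0.2
```

View pics/d1.png

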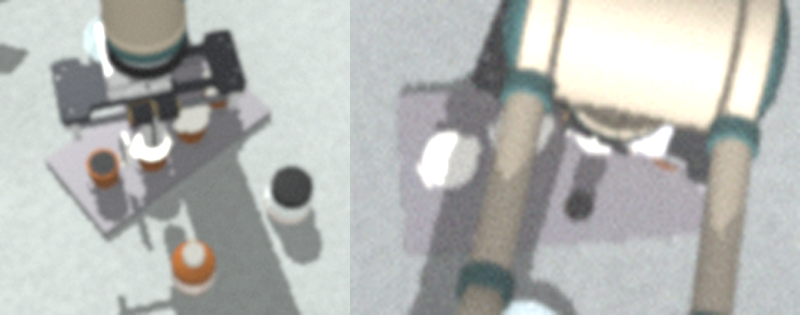

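Lids 1 to 3 are shut, and lid 4 is still open, edge-on at about (660,135) in the right panel. Stroke lid 4.

```bash
python3 -m creep '[{"claw":0,"tx":0,"ty":-0.5,"tz":0,"rx":0,"ry":0,"rz":0},{"claw":0,"tx":0,"ty":-0.5,"tz":0,"rx":0,"ry":0,"rz":0},{"claw":0,"tx":0,"ty":-0.5,"tz":0,"rx":0,"ry":0,"rz":0},{"claw":0,"tx":0,"ty":-0.5,"tz":0,"rx":0,"ry":0,"rz":0},{"claw":0,"tx":0,"ty":-0.5,"tz":0,"rx":0,"ry":0,"rz":0},{"claw":0,"tx":0,"ty":-0.5,"tz":0,"rx":0,"ry":0,"rz":0},{"claw":0,"tx":0,"ty":-0.5,"tz":0,"rx":0,"ry":0,"rz":0},{"claw":0,"tx":0,"ty":-0.5,"tz":0,"rx":0,"ry":0,"rz":0},{"claw":0,"tx":0,"ty":-0.5,"tz":0,"rx":0,"ry":0,"rz":0},{"claw":0,"tx":0,"ty":0,"tz":0,"rx":0,"ry":0,"rz":0}]'
python3 -m creep '[{"claw":0,"tx":0,"ty":-0.3,"tz":0.25,"rx":0,"ry":0,"rz":0},{"claw":0,"tx":0,"ty":-0.3,"tz":0.3,"rx":0,"ry":0,"rz":0},{"claw":0,"tx":0,"ty":-0.25,"tz":0.3,"rx":0,"ry":0,"rz":0},{"claw":0,"tx":0,"ty":-0.25,"tz":0.3,"rx":0,"ry":0,"rz":0},{"claw":0,"tx":0,"ty":-0.2,"tz":0.3,"rx":0,"ry":0,"rz":0},{"claw":0,"tx":0,"ty":-0.2,"tz":0.3,"rx":0,"ry":0,"rz":0},{"claw":0,"tx":0,"ty":-0.2,"tz":0.2,"rx":0,"ry":0,"rz":0},{"claw":0,"tx":0,"ty":0,"tz":0.15,"rx":0,"ry":0,"rz":0},{"claw":0,"tx":0,"ty":0,"tz":0,"rx":0,"ry":0,"rz":0},{"claw":0,"tx":0,"ty":0,"tz":0,"rx":0,"ry":0,"rz":0}]'
python3 -c "
from h import *
show(3,25,.0555)"
python3 -m creep '[{"claw":0,"tx":0,"ty":0,"tz":0.1,"rx":0,"ry":0,"rz":0},{"claw":0,"tx":0,"ty":0,"tz":0.1,"rx":0,"ry":0,"rz":0},{"claw":0,"tx":0,"ty":0,"tz":0.08,"rx":0,"ry":0,"rz":0},{"claw":0,"tx":0,"ty":0,"tz":0,"rx":0,"ry":0,"rz":0},{"claw":0,"tx":0,"ty":0,"tz":0,"rx":0,"ry":0,"rz":0},{"claw":0,"tx":0,"ty":0,"tz":0,"rx":0,"ry":0,"rz":0},{"claw":0,"tx":0,"ty":0,"tz":0,"rx":0,"ry":0,"rz":0},{"claw":0,"tx":0,"ty":0,"tz":0,"rx":0,"ry":0,"rz":0},{"claw":0,"tx":0,"ty":0,"tz":0,"rx":0,"ry":0,"rz":0},{"claw":0,"tx":0,"ty":0,"tz":0,"rx":0,"ry":0,"rz":0}]'
python3 -m creep '[{"claw":0,"tx":0,"ty":0,"tz":-0.5,"rx":0,"ry":0,"rz":0},{"claw":0,"tx":0,"ty":0,"tz":-1.5,"rx":0,"ry":0,"rz":0},{"claw":0,"tx":0,"ty":0,"tz":-2,"rx":0,"ry":0,"rz":0},{"claw":0,"tx":0,"ty":0,"tz":-2,"rx":0,"ry":0,"rz":0},{"claw":0,"tx":0,"ty":0,"tz":-2,"rx":0,"ry":0,"rz":0},{"claw":0,"tx":0,"ty":0,"tz":-2,"rx":0,"ry":0,"rz":0},{"claw":0,"tx":0,"ty":0,"tz":-2,"rx":0,"ry":0,"rz":0},{"claw":0,"tx":0,"ty":-1.5,"tz":-2,"rx":0,"ry":0,"rz":0},{"claw":0,"tx":0,"ty":-3,"tz":0,"rx":0,"ry":0,"rz":0},{"claw":0,"tx":0,"ty":-3,"tz":0,"rx":0,"ry":0,"rz":0}]'
python3 -m creep '[{"claw":0,"tx":0,"ty":-3,"tz":0,"rx":0,"ry":0,"rz":0},{"claw":0,"tx":0,"ty":-3,"tz":0,"rx":0,"ry":0,"rz":0},{"claw":0,"tx":0,"ty":-3,"tz":0,"rx":0,"ry":0,"rz":0},{"claw":0,"tx":0,"ty":-3,"tz":0,"rx":0,"ry":0,"rz":0},{"claw":0,"tx":0,"ty":-3,"tz":0,"rx":0,"ry":0,"rz":0},{"claw":0,"tx":0,"ty":-3,"tz":0,"rx":0,"ry":0,"rz":0},{"claw":0,"tx":0,"ty":0,"tz":0,"rx":0,"ry":0,"rz":0},{"claw":0,"tx":0,"ty":0,"tz":0,"rx":0,"ry":0,"rz":0},{"claw":0,"tx":0,"ty":0,"tz":0,"rx":0,"ry":0,"rz":0},{"claw":0,"tx":0,"ty":0,"tz":0,"rx":0,"ry":0,"rz":0}]'
python3 -c "
from h import *
import cv2
show(3,25,.0555);look('e1');cv2.imwrite('pics/e1t.png',snapshot('top')[:,:,::-1])"
```

```text
time: 15.12
eef_pos: [0.5495, -0.1047, 0.0801]
eef_rot: [0.203, 0.979, -0.0, -0.0]
wrist_force: [-0.8, 0.0, -0.2]
finger_gap: 0.006
time: 15.95
eef_pos: [0.543, -0.1192, 0.0589]
eef_rot: [0.203, 0.979, 0.0, -0.0]
wrist_force: [-0.1, 0.4, 1.1]
finger_gap: 0.005
t 15.95 pos [ 0.543  -0.1192  0.0589] F [-0.07  0.42  1.06] gap 0.0 tilt 0.02
s,lat mm 25.9 -0.4 delta cm now-axes [-0.04  0.09  0.34] rz -0.2
time: 16.78
eef_pos: [0.5432, -0.1193, 0.0563]
eef_rot: [0.203, 0.979, 0.0, 0.0]
wrist_force: [-0.3, 0.3, 0.0]
finger_gap: 0.007
time: 17.62
eef_pos: [0.5141, -0.1886, 0.1984]
eef_rot: [0.202, 0.979, -0.0, 0.002]
wrist_force: [0.0, -0.6, 0.0]
finger_gap: 0.005
time: 18.45
eef_pos: [0.442, -0.3522, 0.1964]
eef_rot: [0.203, 0.979, 0.0, 0.0]
wrist_force: [0.3, -0.6, -0.7]
finger_gap: 0.006
t 18.45 pos [ 0.442  -0.3522  0.1964] F [ 0.28 -0.6  -0.73] gap 0.01 tilt 0.04
s,lat mm 279.8 -1.1 delta cm now-axes [-0.06 25.47 14.1 ] rz -0.1
```

View pics/e1.png

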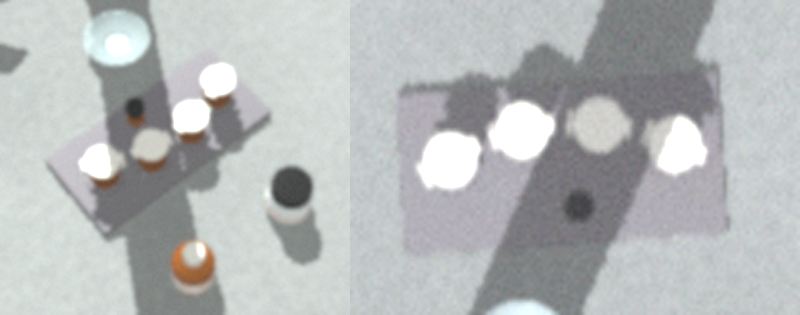

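View pics/e1t.png

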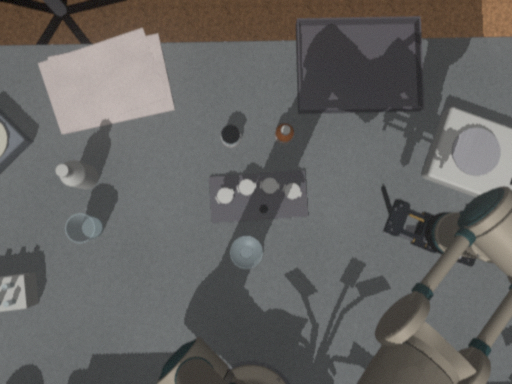

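```bash
python3 -c "
from rig import robot
print(robot.job_done())"
```

```text
the job is handed in; nothing more can be done
None
```

All four lids are shut, closed in order from tub 1 to tub 4, and the job was handed in at about 18.6 s of the 45 s allowed. I stroked each lid over along its own hinge direction with the shut fingertips, then pressed it down until the tip was at about 56 mm. A shut lid's top is at 54.5 mm, so by geometry each lid is within about 0.05 rad of flat.

- **Lids:** the last pictures from both cameras show four flat white lids.
- **Rack and bystanders:** none shows any visible movement, judged by eye. The arm partly hides the pen in the last top view, but the tip stayed at about 0.196 m while near it.
- **Forces:** the wrist force read at the end of each call never passed about 1.5 N, which is close to the sensor noise.
- **Robot:** it was clear of everything at hand-in.

No check failed. The two cameras' fits of the rack pose differed by about 2 mm and 0.01 rad, so I used values close to their average. I did not measure the lid angles directly, and the hand-in gives no verdict.

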